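Bolt the fruiting chamber's lid under its spring catch

TASK

The lid of the white mushroom fruiting chamber is shut but not yet bolted: press the yellow spring catch plate right down with one fingertip and, keeping it held right down all the while, push the bolt's black knob with the other fingertip until the bolt is fully home through the keeper on the lid. Then let the catch spring back up behind the bolt's collar and draw the hand clear. Touch and push only: grip and lift nothing, keep the lid shut and leave the jar, the brush and the other things on the table where they are.

Things in the scene. Friction and masses are not known exactly. Their poses are not given: they have to be found in the camera images.
- chamber: White fixed chamber, 420 x 460 x 150 mm high; origin at the centre of its underside, x from front (robot's side) to back, y left. The front 190 mm of its top is a deck at z 150 with the bolt; behind it is the lid. Heights over the deck: bolt's rod, collar and staples to 28 mm, its knob 68, lugs of the catch's hinge 37, control panel at the deck's right end 24.
- bolt (a joint): Travel of the bolt in m: 0 fully back, 0.036 fully home; starts back. A 14 mm steel rod along the chamber's x at its y = +10 mm, axis 16 mm over the deck, sliding to +x into the keeper staple on the lid. About 3 N of friction, no spring. With the catch up it is stopped after 2 mm, the catch's nose standing before its square brass collar.
- knob_top (a point): Centre of the top of the black knob that stands on the bolt's rod and moves with it: an upright cylinder, diameter 22 mm, from 30 to 68 mm over the deck. Push it from its robot side towards the chamber's +x. Behind it (-x) all is free above 28 mm over the deck.
- catch (a joint): Angle of the yellow spring catch plate in rad: 0 up at rest, 0.30 plate level, 0.36 right down on its stop. Held right down means above 0.21 (within about 5 mm of the stop at catch_pad), all the while the bolt is between its ends. Let up too early, its nose rides on the collar at about 0.17. Hinge pin along the chamber's x, 26 mm to the right (-y) of the rod's axis.
- catch_pad (a point): Point on top of the catch plate: 5 mm behind the knob's axis (bolt back), 59 mm right (-y) of the rod's axis when level. Plate 110 mm along the chamber's x (40 mm behind to 70 mm ahead of this point), 44 mm wide (about 19 out, 25 in); a fingertip can slide along it. At rest it slopes up to the right, this point 45 mm over the deck; level 36 mm. Spring here: 2 N at first, 7 N at the stop.
- lid_edge (a point): Middle of the front edge of the lid, on its upper face, 150 mm above the table, level with the deck. The lid is 225 x 460 mm, hinged along the chamber's back, with a small bar handle on its front left edge. It is shut and stays shut.
- jar: Closed amber glass jar, diameter 68, height 85 mm, loose on the deck's left end, origin at the centre of its underside. Leave alone.
- brush: Small wooden-handled brush, 140 mm long, loose on the deck, lying between the bolt and the jar, origin at the centre of its underside, x along it. Leave alone.
- sprayer: Loose spray bottle, diameter 72, height 219 mm, on the table to the robot's left; origin at the centre of its underside. Leave alone.
- dishes: Loose stack of four clear culture dishes, diameter 90, height 60 mm, on the table to the left; origin at the centre of its underside. Leave alone.
- tub: Loose clear grow tub with soil and mushrooms, 340 x 240 mm, 230 mm high with the mushrooms, on the table at the far left; origin at the centre of its underside. Leave alone.
- tray: Loose steel harvest tray with mushrooms, 280 x 200 x 35 mm (mushrooms up to 55 mm), on the table to the right; origin at the centre of its underside. Leave alone.
- snips: Loose pair of green-handled snips, 165 mm long, 16 mm high, lying on the table to the right; origin under their pivot. Leave alone.

How it is judged:
By the outcome, as a careful person would: the job done as asked, in the order asked, and still so for the second after the job is handed in, with the robot touching nothing.
It also fails if it takes over 38 s, if anything falls off the work surface, if the arm or the gripper's body presses on something with over 40 N, if the wrist force passes 120 N, or if a joint passes its speed limit or range.

ROBOT

A 6-joint arm with a two-finger parallel gripper is mounted at the origin on the work surface. World frame = base frame: x ahead of the robot, y to its left, z up, the work surface at z = 0. Lengths are in m, angles in degrees, forces in N, time in s.
With the tool pointing down it reaches from about 0.3 to 0.75 m from the base axis. Payload 8.5 kg.
Tool frame: the origin (TCP) lies midway between the tips of the shut fingers; the grasp point (between the pads) lies behind it (grasp_offset is the z of the grasp point in the tool frame, in m); z points along the fingers, y is the direction in which the jaws open and shut (so a half turn about z gives the same grasp; the last joint's range is limited). The gripper opens to 85 mm and grips with 20 to 120 N. Pads are 22 mm wide; open, the fingers measure 114 mm over their backs; the gripper's body (76 mm by 85 mm) begins 54 mm behind the grasp point. The pads swing forward as they close: fully open they stand 13 mm farther back than shut.
Start: joints at [56.706, 21.807, 74.336, -0, 83.858, -12.336], TCP at [0.197, 0.514, 0.194] pointing down, gripper open.
Joint ranges: [-178.18, 178.18], [-50.72, 133.34], [12.68, 142.11], [-81.47, 261.47], [9.98, 163.14], [-165.26, 165.26]. Speed limits (degrees/s): [136.94, 136.94, 180, 180, 180, 180].

INTERFACE

Orientations are given as a 3x3 rotation matrix whose columns are the frame's x, y, z axes.
In Python, from rig import * gives the robot as it stands.
- The arm moves only by the shell command python3 -m pendant 'ROWS' [FORCE]. ROWS is JSON, one flat list of numbers, 7 for each row, row after row: the finger opening in mm, from 0 to 85.4, then the shift along the tool's x, y, z in units of 50 mm (1.0 is 50 mm), then the turn, a rotation vector about the tool's x, y, z in units of 8 degrees (1.0 is 8 degrees). In form: [hand, dx, dy, dz, wx, wy, wz, hand, dx, dy, dz, wx, wy, wz, ...]. A call has 1 to 12 rows; each row shifts and turns the commanded pose from where the row before left it, along the tool's axes as they then stand; what a row does not reach is not made up. A row lasts 1/10 s, in which the tool goes at most 50 mm and 8.59 degrees, less where a joint would pass 70% of its speed; a pose out of reach is approached as far as the arm can. A call is refused whole if a number of a shift passes 1 or a number of a turn 1, either way. A call with a gripper value outside its range is refused whole. The fingers move at their own pace and stop on an object; FORCE is the grip in N (left out, the last holds). Time passes only in rows, so rows that do not move let the fingers close. It gives the time, the measured TCP pose, the force and the opening at its end, in the units of the state.
- observe(): the state, without advancing time (a new reading comes with each control period).
- get_image(name): name is "side" or "top"; returns a dict with "frame" (420x560x3 uint8, red, green, blue), "depth" (420x560 float32, m along the optical axis (not along the pixel's ray), 0 where there is no reading), "K" (3x3 intrinsics, pixels), "rvec" (rotation vector, rad) and "tvec" (3), from world to camera coordinates, as OpenCV has them. Camera axes: x right, y down, z forward; pixel columns grow to the right and rows downward; lengths in m; the calibration is good to about 2 mm. A picture is of the moment at which its call begins.
- close_job(): hands the job in, once; it reports no verdict.
The state is a dict: "time_s": time; "q": joint angles; "qvel": joint speeds; "joint_efforts": joint torques, N m; "position": TCP position; "tool_rot": TCP orientation; "ft_force": force on the tool from outside, world axes, zero at the start; "wrist_torque": the same for the moment, N m; "grip_width": finger opening in m.
Only numpy, scipy, OpenCV 4.12 (cv2) and the standard library are available. Lean on these libraries where they do the work, as an engineer would, in place of code of your own. Each camera call takes 0.05 s, during which the arm holds its last target.

## Working session

There is one attempt and no reset: what is moved stays moved. The work goes in short steps, Python scripts to look and compute and a shell command to move; the robot and the scene stay as the last step left them, time stands still between calls to the robot, and variables do not carry over. Pictures are saved under pics/ and viewed, and the job is handed in when it is done.

```bash
mkdir -p pics; ls; python3 - <<'E'
from rig import *
import cv2,numpy as np
s=observe();print(s)
for n in("side","top"):
    d=get_image(n);cv2.imwrite(f"pics/{n}0.png",d["frame"][:,:,::-1]);np.savez(f"{n}0.npz",**d);print(n,d["K"],d["rvec"],d["tvec"])
E
```

```text
pics
{'time_s': 0.0, 'q': array([ 5.67049481e+01,  2.18414751e+01,  7.43843131e+01, -3.41784394e-04,
        8.38569467e+01, -1.23347215e+01]), 'qvel': array([ 0.05284854, -0.02107953, -0.00512351,  0.03802926, -0.00639632,
        0.04891098]), 'joint_efforts': array([ 7.68788169e-06, -4.48463845e+01, -2.31275851e+01, -1.54328832e-04,
        4.77353926e-03,  1.13894396e-05]), 'position': array([0.1965521 , 0.51331986, 0.19360986]), 'tool_rot': array([[-9.33828435e-01,  3.57720329e-01, -7.87724813e-04],
       [ 3.57721068e-01,  9.33827700e-01, -1.21022640e-03],
       [ 3.02676663e-04, -1.41192959e-03, -9.99998957e-01]]), 'ft_force': array([-0.00941844,  0.50788477, -0.43147087]), 'wrist_torque': array([-0.00989774, -0.00318252, -0.04183012]), 'grip_width': 0.08507663190882962}
side [[433.56294311   0.         273.26457844]
 [  0.         433.56294311 209.32982846]
 [  0.           0.           1.        ]] [ 2.25165673 -0.61286919  0.24990508] [-0.41811138  0.26356716  1.20612536]
top [[498.23660054   0.         277.14899349]
 [  0.         498.23660054 214.33038409]
 [  0.           0.           1.        ]] [ 2.15332878 -2.1170536   0.21658757] [-0.03174187  0.47652119  1.81720012]
```

View pics/side0.png

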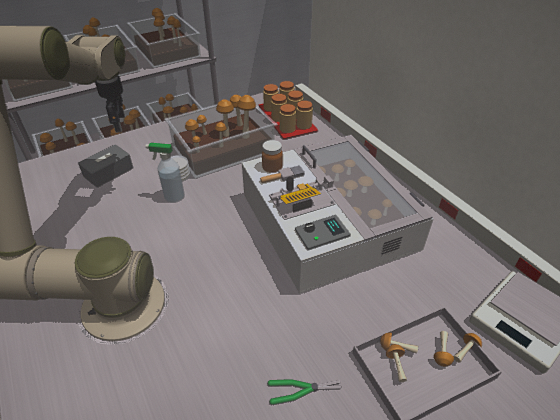

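View pics/top0.png

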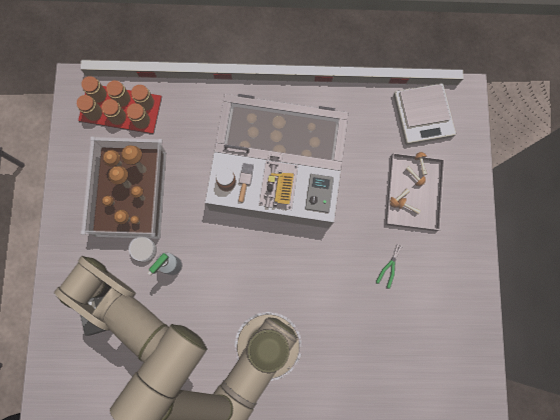

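```bash
python3 - <<'E'
import cv2,numpy as np
for n,(x0,y0,w,h) in dict(top=(195,85,165,150),side=(230,130,200,150)).items():
    f=np.load(n+"0.npz")["frame"][:,:,::-1]
    k=800//w if n=="side" else 4
    cv2.imwrite(f"pics/{n}0z.png",cv2.resize(f[y0:y0+h,x0:x0+w],None,fx=4,fy=4,interpolation=cv2.INTER_CUBIC))
E
```

```text
(no output)
```

View pics/top0z.png

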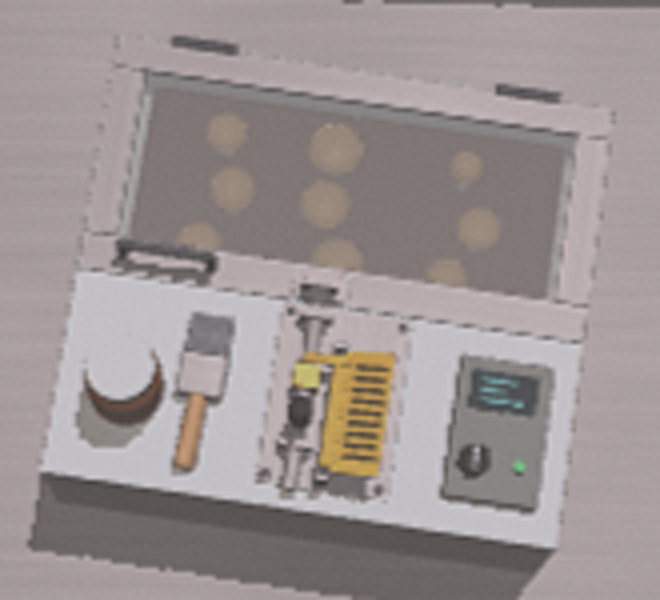

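View pics/side0z.png

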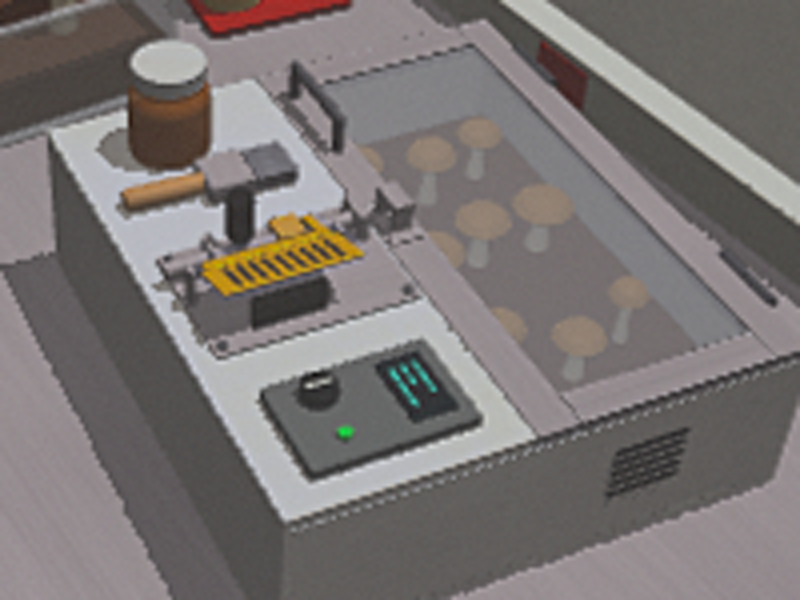

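```bash
cat > geo.py <<'E'
import cv2,numpy as np
def cam(n,t="0"):
    d=np.load(n+t+".npz");return d["K"],d["rvec"],d["tvec"]
def proj(n,P): 
    K,r,t=cam(n);return cv2.projectPoints(np.float64(P).reshape(-1,1,3),r,t,K,None)[0].reshape(-1,2)
def ray(n,uv,z):
    K,r,t=cam(n);R=cv2.Rodrigues(r)[0];c=-R.T@t.ravel();d=R.T@np.linalg.inv(K)@np.r_[uv,1];return c+d*(z-c[2])/d[2]
def cw(p,P):
    a=p[2];R=np.array([[np.cos(a),-np.sin(a),0],[np.sin(a),np.cos(a),0],[0,0,1]]);return np.float64(P).reshape(-1,3)@R.T+np.r_[p[0],p[1],0]
E
python3 - <<'E'
from geo import *
from scipy.optimize import least_squares
T=lambda u,v:(195+(u+.5)/4-.5,85+(v+.5)/4-.5)
S=lambda u,v:(230+(u+.5)/4-.5,130+(v+.5)/4-.5)
obs=[("top",T(42,473),(-.21,.23,.15)),("top",T(556,548),(-.21,-.23,.15)),("top",T(118,38),(.21,.23,.15)),("top",T(612,112),(.21,-.23,.15)),
("side",S(287,522),(-.21,-.23,.15)),("side",S(50,135),(-.21,.23,.15)),("side",S(798,360),(.21,-.23,.15))]
def f(p): return np.concatenate([proj(n,cw(p,P))[0]-uv for n,uv,P in obs])
for m in (None,"top","side"):
    o=obs
    def f(p): return np.concatenate([proj(n,cw(p,P))[0]-uv for n,uv,P in o if m in(None,n)])
    r=least_squares(f,[.55,0,-.1]);print(m,r.x,np.round(r.fun.reshape(-1,2),1).tolist())
    print("knob top xy from side",ray("side",S(240,193),.218),"top",ray("top",T(300,402),.21))
    if m is None: p=r.x; np.save("p.npy",p)
k=ray("side",S(240,193),.218);a=p[2];R=np.array([[np.cos(a),-np.sin(a)],[np.sin(a),np.cos(a)]]);print("knob in chamber",R.T@(k[:2]-p[:2]))
# yellow points in top by depth
for n in("top","side"):
    d=np.load(n+"0.npz");F=d["frame"].astype(int);m=(F[...,0]>180)&(F[...,2]<90)&(F[...,1]>120)
    v,u=np.nonzero(m);z=d["depth"][m];ok=(z>0)
    K,rv,t=cam(n);Rc=cv2.Rodrigues(rv)[0];X=(np.linalg.inv(K)@np.c_[u,v,np.ones(len(u))].T*z).T
    W=(X-t.ravel())@Rc;C=np.c_[(W[:,:2]-p[:2])@R,W[:,2]-.15];C=C[ok&(C[:,0]<0)&(abs(C[:,1])<.15)&(C[:,2]>0)]
    print(n,len(C),np.percentile(C,[2,50,98],axis=0).round(4).tolist())
    # dark knob points
    m=(F.max(2)<70);v,u=np.nonzero(m);z=d["depth"][m]
    X=(np.linalg.inv(K)@np.c_[u,v,np.ones(len(u))].T*z).T;W=(X-t.ravel())@Rc;C=np.c_[(W[:,:2]-p[:2])@R,W[:,2]-.15]
    C=C[(C[:,0]<0)&(abs(C[:,1]-.01)<.03)&(C[:,2]>.03)&(C[:,2]<.08)];print(" knob",len(C),C.round(3).tolist()[:30])
E
```

```text
None [ 0.66990817 -0.02282032 -0.13255785] [[-0.1, 0.4], [0.7, 1.1], [0.7, -1.5], [1.1, -1.6], [-2.9, 0.9], [-2.6, -0.9], [3.6, -3.3]]
knob top xy from side [0.54583973 0.00727434 0.218     ] top [0.54778073 0.006876   0.21      ]
top [ 0.66860232 -0.02069319 -0.13032976] [[-0.6, 0.9], [0.2, 1.3], [-0.0, -1.1], [0.4, -1.4]]
knob top xy from side [0.54583973 0.00727434 0.218     ] top [0.54778073 0.006876   0.21      ]
side [ 0.67100428 -0.02555395 -0.13944842] [[-2.8, 1.2], [-1.6, -1.0], [4.4, -2.4]]
knob top xy from side [0.54583973 0.00727434 0.218     ] top [0.54778073 0.006876   0.21      ]
knob in chamber [-0.1269576   0.01343252]
top 236 [[-0.1734, -0.0579, 0.0292], [-0.1181, -0.0267, 0.0403], [-0.0713, -0.0044, 0.0517]]
 knob 9 [[-0.141, 0.017, 0.067], [-0.14, 0.01, 0.065], [-0.139, 0.006, 0.066], [-0.14, 0.017, 0.048], [-0.143, 0.013, 0.061], [-0.14, 0.01, 0.052], [-0.139, 0.006, 0.052], [-0.14, 0.013, 0.036], [-0.139, 0.01, 0.035]]
side 193 [[-0.1713, -0.0632, 0.0247], [-0.1129, -0.0283, 0.0401], [-0.0676, 0.0201, 0.0514]]
 knob 199 [[-0.129, 0.014, 0.071], [-0.122, 0.021, 0.064], [-0.119, 0.021, 0.063], [-0.133, 0.018, 0.066], [-0.132, 0.015, 0.068], [-0.13, 0.011, 0.07], [-0.126, 0.014, 0.067], [-0.124, 0.011, 0.068], [-0.12, 0.012, 0.066], [-0.135, 0.014, 0.066], [-0.133, 0.012, 0.067], [-0.13, 0.012, 0.066], [-0.127, 0.01, 0.067], [-0.125, 0.008, 0.067], [-0.123, 0.006, 0.068], [-0.137, 0.01, 0.065], [-0.134, 0.009, 0.066], [-0.133, 0.004, 0.069], [-0.13, 0.005, 0.067], [-0.128, 0.001, 0.069], [-0.122, 0.007, 0.064], [-0.137, 0.009, 0.063], [-0.135, 0.006, 0.064], [-0.133, 0.005, 0.064], [-0.131, 0.001, 0.067], [-0.128, 0.002, 0.066], [-0.125, 0.001, 0.065], [-0.138, 0.007, 0.061], [-0.136, 0.005, 0.062], [-0.134, 0.003, 0.062]]
```

The top view shows the knob at about (270,185), the catch at about (285,187) and the brush at about (248,183). The knob top comes out near world (0.5465, 0.007), and the chamber yaw is about -7.6°. I'll raise the hand and bring it over the bolt, turning so the jaw axis lies along the chamber's y.

```bash
python3 -m pendant '[47,0,0,-0.9,0,0,-0.84, 47,0,0,-0.9,0,0,-0.84, 47,0,0,-0.9,0,0,0, 47,-0.54,-0.69,0,0,0,0, 47,-0.54,-0.69,0,0,0,0, 47,-0.54,-0.69,0,0,0,0, 47,-0.54,-0.69,0,0,0,0, 47,-0.54,-0.69,0,0,0,0, 47,-0.54,-0.69,0,0,0,0, 47,-0.54,-0.69,0,0,0,0, 47,-0.54,-0.69,0,0,0,0, 47,-0.54,-0.69,0,0,0,0]'
python3 -m pendant '[47,-0.54,-0.69,0,0,0,0, 47,-0.54,-0.69,0,0,0,0, 47,-0.54,-0.69,0,0,0,0, 47,-0.54,-0.69,0,0,0,0, 47,-0.54,-0.69,0,0,0,0, 47,0,0,0,0,0,0, 47,0,0,0,0,0,0]'
python3 - <<'E'
from rig import *
import cv2,numpy as np
print(observe()["tool_rot"].round(4))
for n in("side","top"):
    d=get_image(n);np.savez(f"{n}1.npz",**d)
    x0,y0,w,h=dict(top=(195,85,165,150),side=(230,100,200,150))[n]
    cv2.imwrite(f"pics/{n}1.png",cv2.resize(d["frame"][y0:y0+h,x0:x0+w,::-1],None,fx=4,fy=4,interpolation=cv2.INTER_CUBIC))
E
```

```text
time_s: 1.3
position: [0.3974, 0.1723, 0.3291]
tool_rot: [[-0.991, 0.131, -0.0], [0.131, 0.991, 0.0], [0.0, -0.0, -1.0]]
ft_force: [0.9, 0.6, 0.2]
grip_width: 0.0473
time_s: 2.0
position: [0.5083, -0.0152, 0.3285]
tool_rot: [[-0.991, 0.132, -0.002], [0.132, 0.991, 0.001], [0.002, 0.0, -1.0]]
ft_force: [0.0, 0.3, -0.1]
grip_width: 0.0471
[[-9.912e-01  1.323e-01 -1.600e-03]
 [ 1.323e-01  9.912e-01  6.000e-04]
 [ 1.700e-03  4.000e-04 -1.000e+00]]
```

```bash
python3 -m pendant '[47,-0.04,-0.05,0.5,0,0,0, 47,0,0,0.7,0,0,0, 47,0,0,0.7,0,0,0, 47,0,0,0.35,0,0,0, 47,0,0,0,0,0,0, 47,0,0,0,0,0,0]'
python3 - <<'E'
from rig import *
import cv2,numpy as np
for n in("side","top"):
    d=get_image(n);np.savez(f"{n}2.npz",**d)
    x0,y0,w,h=dict(top=(195,85,165,150),side=(260,140,100,75))[n];k=dict(top=4,side=8)[n]
    cv2.imwrite(f"pics/{n}2.png",cv2.resize(d["frame"][y0:y0+h,x0:x0+w,::-1],None,fx=k,fy=k,interpolation=cv2.INTER_CUBIC))
E
```

```text
time_s: 2.7
position: [0.5101, -0.0167, 0.2179]
tool_rot: [[-0.992, 0.13, 0.001], [0.13, 0.992, -0.0], [-0.001, -0.0, -1.0]]
ft_force: [1.0, -0.2, 0.2]
grip_width: 0.047
```

View pics/side2.png

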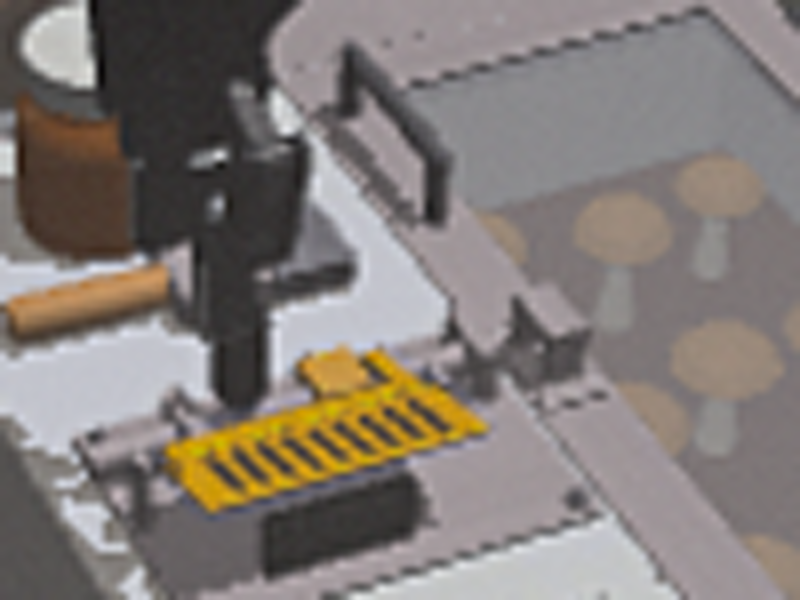

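View pics/top2.png

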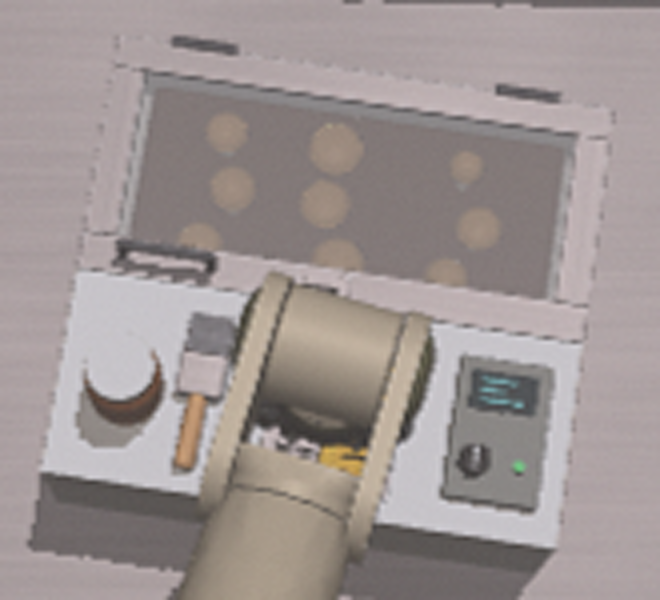

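```bash
cat > ov.py <<'E'
import sys
from geo import *
from rig import *
tag=sys.argv[1]; off=float(sys.argv[2]) # tip setback
d=get_image("side");f=d["frame"][:,:,::-1].astype(float);f=(255*(f/255)**.5).astype(np.uint8)
s=observe();print(s["time_s"],s["position"].round(4),s["ft_force"].round(1),s["grip_width"])
x0,y0,w,h=250,130,110,85;k=7
im=cv2.resize(f[y0:y0+h,x0:x0+w],None,fx=k,fy=k,interpolation=cv2.INTER_CUBIC)
R=s["tool_rot"];g=s["grip_width"]/2
for sg,c in((-1,(0,0,255)),(1,(0,255,0))):
    P=[s["position"]+R@np.array([a,sg*b,-off]) for a,b in((-.011,g),(.011,g),(.011,g+.0145),(-.011,g+.0145))]
    q=((proj("side",P)-[x0,y0]+.5)*k-.5).round().astype(int);cv2.polylines(im,[q],True,c,1)
cv2.imwrite(f"pics/{tag}.png",im)
E
python3 ov.py ov3 0.004
```

```text
2.85 [ 0.5104 -0.0173  0.2182] [-0.6 -0.4  0.1] 0.0471381610640937
```

View pics/ov3.png

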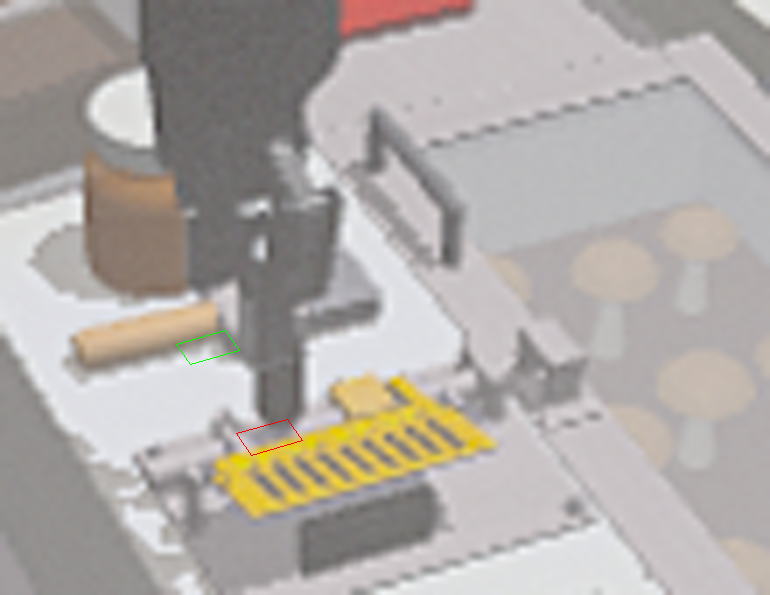

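```bash
python3 - <<'E'
from geo import *
d=np.load("side2.npz");F=d["frame"].astype(int);K,rv,t=cam("side");Rc=cv2.Rodrigues(rv)[0]
v,u=np.mgrid[140:215,250:340];v=v.ravel();u=u.ravel();z=d["depth"][v,u]
X=(np.linalg.inv(K)@np.c_[u,v,np.ones(len(u))].T*z).T;W=(X-t.ravel())@Rc
a=np.arctan2(.1305,.9915);ex=np.array([np.cos(a),-np.sin(a)]);ey=np.array([np.sin(a),np.cos(a)])
D=W[:,:2]-[.5103,-.0170];C=np.c_[D@ex,D@ey,W[:,2]-.15]
m=(F[v,u].max(1)<75)&(z>0)&(abs(C[:,0])<.06)&(abs(C[:,1])<.075)&(C[:,2]>.03)
C=C[m]
for lo in np.arange(.03,.15,.006):
    q=C[(C[:,2]>=lo)&(C[:,2]<lo+.006)]
    if len(q):
        for nm,s in(("R",q[q[:,1]<0]),("L",q[q[:,1]>=0])):
            if len(s):print(round(lo,3),nm,len(s),"x",s[:,0].min().round(3),s[:,0].max().round(3),"y",s[:,1].min().round(3),np.median(s[:,1]).round(3),s[:,1].max().round(3))
E
```

```text
0.03 R 7 x -0.022 0.056 y -0.048 -0.043 -0.003
0.03 L 5 x 0.024 0.034 y 0.015 0.018 0.022
0.036 R 2 x 0.002 0.022 y -0.02 -0.02 -0.019
0.036 L 12 x 0.02 0.034 y 0.013 0.018 0.024
0.042 R 10 x 0.001 0.06 y -0.037 -0.025 -0.019
0.042 L 7 x 0.02 0.034 y 0.015 0.018 0.021
0.048 R 3 x -0.0 0.049 y -0.04 -0.039 -0.037
0.048 L 13 x 0.021 0.035 y 0.014 0.018 0.026
0.054 L 8 x 0.023 0.035 y 0.013 0.017 0.02
0.06 L 4 x 0.028 0.035 y 0.015 0.016 0.018
0.066 L 3 x 0.035 0.039 y 0.018 0.022 0.027
0.102 R 4 x -0.001 0.009 y -0.03 -0.029 -0.026
0.102 L 2 x -0.005 -0.003 y 0.026 0.026 0.027
0.108 R 2 x -0.007 -0.006 y -0.03 -0.028 -0.026
0.108 L 9 x -0.009 0.009 y 0.023 0.024 0.031
0.114 R 12 x -0.011 0.006 y -0.038 -0.034 -0.026
0.114 L 16 x -0.01 0.01 y 0.02 0.024 0.03
0.12 R 11 x -0.012 0.006 y -0.041 -0.036 -0.025
0.12 L 11 x -0.009 0.007 y 0.022 0.024 0.032
0.126 R 13 x -0.011 0.006 y -0.039 -0.035 -0.025
0.126 L 12 x -0.011 0.005 y 0.021 0.024 0.029
0.132 R 14 x -0.011 0.005 y -0.04 -0.037 -0.028
0.132 L 8 x -0.01 0.0 y 0.023 0.025 0.03
0.138 R 7 x -0.011 0.005 y -0.038 -0.03 -0.025
0.138 L 8 x -0.011 0.001 y 0.022 0.025 0.028
0.144 R 2 x -0.011 -0.009 y -0.036 -0.035 -0.035
0.144 L 8 x -0.01 0.001 y 0.021 0.025 0.027
```

```bash
python3 - <<'E'
from geo import *
d=np.load("side2.npz");F=d["frame"].astype(int);K,rv,t=cam("side");Rc=cv2.Rodrigues(rv)[0]
v,u=np.mgrid[140:215,250:340];v=v.ravel();u=u.ravel();z=d["depth"][v,u]
X=(np.linalg.inv(K)@np.c_[u,v,np.ones(len(u))].T*z).T;W=(X-t.ravel())@Rc
a=np.arctan2(.1305,.9915);ex=np.array([np.cos(a),-np.sin(a)]);ey=np.array([np.sin(a),np.cos(a)])
D=W[:,:2]-[.5103,-.0170];C=np.c_[D@ex,D@ey,W[:,2]-.15]
m=(z>0)&(abs(C[:,0])<.02)&(abs(C[:,1])<.06)&(C[:,2]>.058)&(C[:,2]<.112)
for i in np.nonzero(m)[0]:print(u[i],v[i],C[i].round(3),F[v[i],u[i]])
g=(d["depth"][165:200,275:305]*1000).astype(int)
for r in range(0,35,2):print(165+r,g[r,::2].tolist())
E
```

```text
276 169 [-0.009  0.031  0.111] [74 70 67]
281 169 [0.005 0.028 0.109] [49 45 46]
283 169 [0.009 0.023 0.111] [59 57 56]
279 170 [-0.003  0.024  0.111] [46 43 44]
280 170 [-0.     0.024  0.11 ] [56 54 55]
281 170 [0.002 0.023 0.11 ] [58 57 55]
282 170 [0.005 0.022 0.11 ] [94 88 91]
283 170 [0.009 0.024 0.107] [112 106 107]
277 171 [-0.009  0.026  0.108] [ 97  97 102]
278 171 [-0.005  0.027  0.106] [59 59 63]
279 171 [-0.003  0.026  0.106] [64 61 62]
280 171 [-0.002  0.02   0.11 ] [109 104 107]
285 181 [-0.007 -0.026  0.11 ] [66 65 63]
290 181 [ 0.007 -0.029  0.107] [64 62 61]
291 181 [ 0.009 -0.03   0.107] [58 55 55]
285 182 [-0.009 -0.031  0.111] [96 96 98]
286 182 [-0.007 -0.033  0.112] [78 77 79]
287 182 [-0.001 -0.026  0.105] [57 54 54]
288 182 [ 0.    -0.029  0.107] [62 60 59]
165 [1369, 1203, 1205, 1203, 1150, 1133, 1418, 1104, 1100, 1112, 1107, 1110, 1416, 1415, 1417]
167 [1373, 1206, 1208, 1212, 1217, 1139, 1123, 1107, 1111, 1111, 1117, 1117, 1380, 1404, 1406]
169 [1382, 1213, 1214, 1222, 1219, 1142, 1126, 1109, 1117, 1133, 1126, 1373, 1371, 1367, 1400]
171 [1383, 1218, 1221, 
[... 698 characters left out ...]
1, 1260, 1341, 1299, 1299, 1306, 1299]
187 [1335, 1332, 1336, 1334, 1335, 1332, 1270, 1268, 1268, 1268, 1332, 1302, 1288, 1288, 1294]
189 [1328, 1329, 1330, 1288, 1292, 1333, 1271, 1269, 1267, 1298, 1290, 1293, 1290, 1283, 1268]
191 [1321, 1321, 1323, 1283, 1275, 1319, 1285, 1278, 1281, 1292, 1287, 1262, 1261, 1255, 1262]
193 [1313, 1309, 1281, 1280, 1266, 1271, 1283, 1263, 1258, 1250, 1255, 1255, 1251, 1253, 1247]
195 [1277, 1276, 1275, 1278, 1246, 1251, 1251, 1252, 1243, 1242, 1243, 1239, 1239, 1237, 0]
197 [1276, 1249, 1248, 1249, 1244, 1239, 1237, 1239, 1234, 1233, 1233, 1227, 1226, 1229, 1221]
199 [1288, 1246, 1291, 1233, 1234, 1228, 1225, 1227, 1229, 1220, 1220, 1215, 1217, 1216, 1285]
```

```bash
for i in 1; do python3 -m pendant '[47,0,0,0.1,0,0,0, 47,0,0,0.1,0,0,0, 47,0,0,0,0,0,0]'; done; python3 ov.py ov4 0.004
python3 -m pendant '[47,0,0,0.1,0,0,0, 47,0,0,0,0,0,0]'; python3 ov.py ov5 0.004
```

```text
time_s: 3.15
position: [0.5096, -0.0174, 0.206]
tool_rot: [[-0.991, 0.131, -0.001], [0.131, 0.991, 0.0], [0.001, 0.0, -1.0]]
ft_force: [-1.1, 0.1, -0.2]
grip_width: 0.0469
3.2 [ 0.5097 -0.0174  0.2063] [0.1 0.7 0.5] 0.04713438413281667
time_s: 3.4
position: [0.5097, -0.0174, 0.2011]
tool_rot: [[-0.991, 0.131, -0.001], [0.131, 0.991, 0.0], [0.001, 0.0, -1.0]]
ft_force: [0.9, -0.2, 0.5]
grip_width: 0.0471
3.45 [ 0.5098 -0.0175  0.2014] [-0.1  0.4 -0.2] 0.04677394849198594
```

View pics/ov5.png

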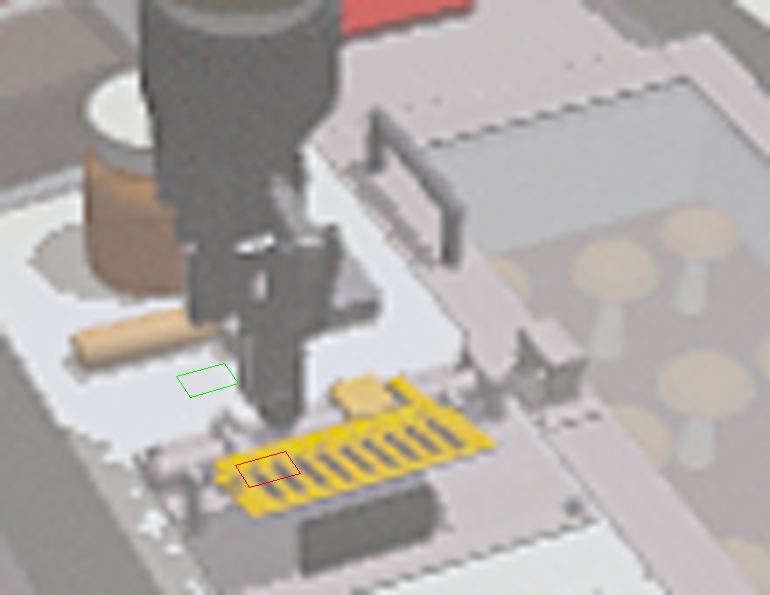

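```bash
for i in 1; do python3 -m pendant '[47,0,0,0.1,0,0,0, 47,0,0,0,0,0,0]'; python3 -m pendant '[47,0,0,0.1,0,0,0, 47,0,0,0,0,0,0]';  python3 -m pendant '[47,0,0,0.1,0,0,0, 47,0,0,0,0,0,0]'; done; python3 ov.py ov6 0.035
```

```text
time_s: 3.65
position: [0.5096, -0.0174, 0.1961]
tool_rot: [[-0.991, 0.131, -0.001], [0.131, 0.991, 0.0], [0.001, 0.0, -1.0]]
ft_force: [-0.8, 0.0, -0.1]
grip_width: 0.0471
time_s: 3.85
position: [0.5096, -0.0174, 0.1911]
tool_rot: [[-0.991, 0.131, -0.001], [0.131, 0.991, 0.0], [0.001, 0.0, -1.0]]
ft_force: [-0.5, 0.1, -0.1]
grip_width: 0.0469
time_s: 4.05
position: [0.5097, -0.0174, 0.1861]
tool_rot: [[-0.991, 0.131, -0.001], [0.131, 0.991, 0.0], [0.001, 0.0, -1.0]]
ft_force: [-0.2, 0.2, -0.2]
grip_width: 0.0474
4.1 [ 0.5098 -0.0174  0.1864] [-0.6  0.3  0.2] 0.04671631146564831
```

View pics/ov6.png

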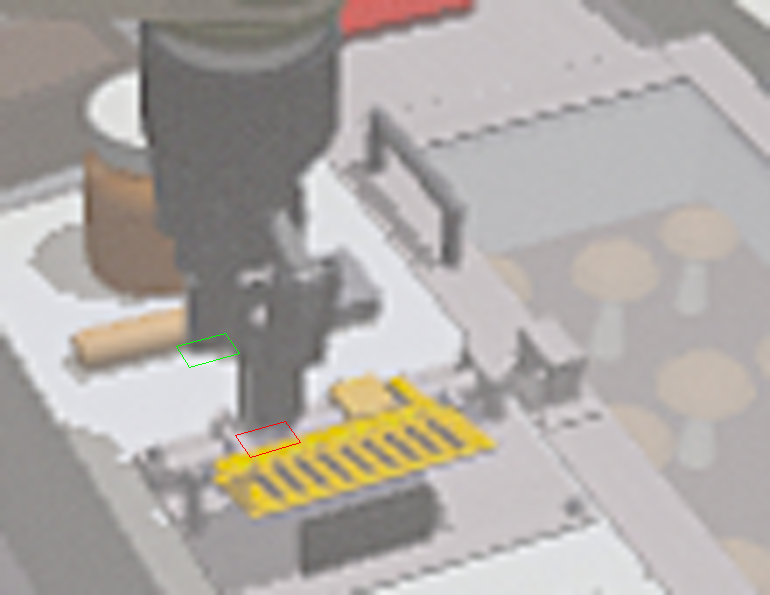

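```bash
python3 -m pendant '[47,0,0,0.1,0,0,0, 47,0,0,0.1,0,0,0, 47,0,0,0,0,0,0]'; python3 -m pendant '[47,0,0,0.1,0,0,0, 47,0,0,0,0,0,0]';  python3 -m pendant '[47,0,0,0.1,0,0,0, 47,0,0,0,0,0,0]';  python3 ov.py ov7 0.037
```

```text
time_s: 4.4
position: [0.5095, -0.0174, 0.1759]
tool_rot: [[-0.991, 0.131, -0.002], [0.131, 0.991, 0.0], [0.002, 0.0, -1.0]]
ft_force: [0.7, -0.1, 0.5]
grip_width: 0.0467
time_s: 4.6
position: [0.5097, -0.0174, 0.1711]
tool_rot: [[-0.991, 0.131, -0.001], [0.131, 0.991, 0.0], [0.001, 0.0, -1.0]]
ft_force: [-0.1, 0.6, -0.0]
grip_width: 0.047
time_s: 4.8
position: [0.5096, -0.0174, 0.1661]
tool_rot: [[-0.991, 0.131, -0.001], [0.131, 0.991, 0.0], [0.001, 0.0, -1.0]]
ft_force: [0.5, 0.6, -0.3]
grip_width: 0.0471
4.85 [ 0.5098 -0.0174  0.1664] [ 0.6 -0.2 -0.2] 0.04713884036072667
```

View pics/ov7.png

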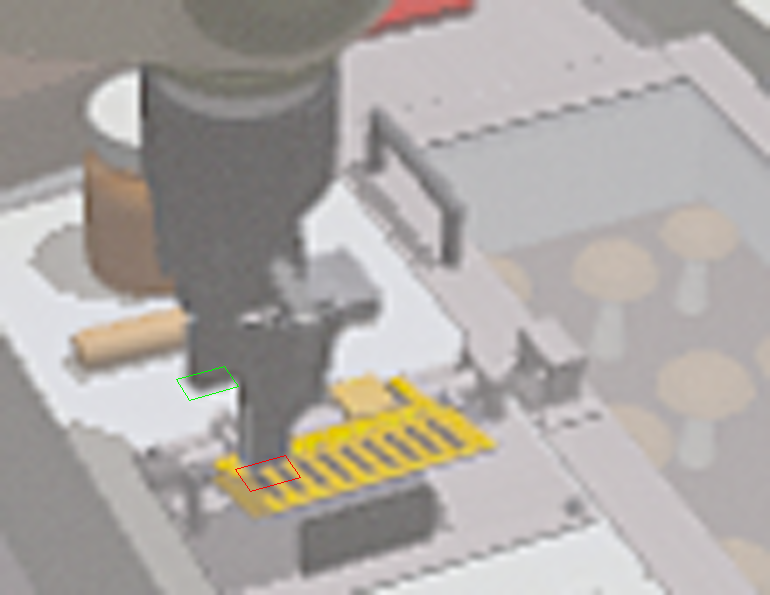

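```bash
for i in 1; do python3 -m pendant '[47,0,0,0.1,0,0,0, 47,0,0,0,0,0,0]'; python3 -m pendant '[47,0,0,0.1,0,0,0, 47,0,0,0,0,0,0]'; python3 -m pendant '[47,0,0,0,0,0,0]'; done;  python3 ov.py ov8 0.037
```

```text
time_s: 5.05
position: [0.5097, -0.0174, 0.1611]
tool_rot: [[-0.991, 0.131, -0.001], [0.131, 0.991, 0.0], [0.001, 0.0, -1.0]]
ft_force: [0.2, -0.0, -0.8]
grip_width: 0.0468
time_s: 5.25
position: [0.5099, -0.0175, 0.1563]
tool_rot: [[-0.991, 0.131, -0.0], [0.131, 0.991, 0.0], [0.0, 0.0, -1.0]]
ft_force: [0.7, -0.2, -0.5]
grip_width: 0.0472
time_s: 5.35
position: [0.5099, -0.0174, 0.1567]
tool_rot: [[-0.991, 0.131, -0.0], [0.131, 0.991, 0.0], [0.0, 0.0, -1.0]]
ft_force: [-0.2, -0.2, -1.6]
grip_width: 0.0469
5.4 [ 0.5099 -0.0175  0.1567] [-0.  -0.1 -0. ] 0.046922028774510814
```

View pics/ov8.png

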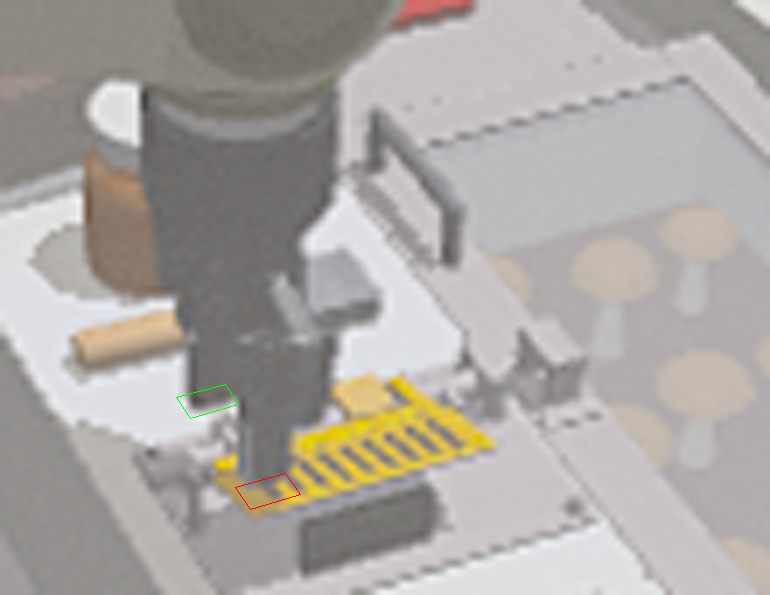

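```bash
for i in 1; do python3 -m pendant '[47,0,0,0.08,0,0,0, 47,0,0,0,0,0,0]'; python3 -m pendant '[47,0,0,0.08,0,0,0, 47,0,0,0,0,0,0]'; python3 -m pendant '[47,0,0,0,0,0,0]'; done|grep -v rot;  python3 ov.py ov9 0.042
```

```text
time_s: 5.6
position: [0.5102, -0.0178, 0.1528]
ft_force: [1.5, -1.1, 3.9]
grip_width: 0.0471
time_s: 5.8
position: [0.5104, -0.0181, 0.149]
ft_force: [-0.7, -3.2, 5.2]
grip_width: 0.0467
time_s: 5.9
position: [0.5104, -0.018, 0.1492]
ft_force: [0.5, -1.5, 5.2]
grip_width: 0.0467
5.95 [ 0.5104 -0.018   0.1493] [-1.4 -2.8  4.2] 0.047038880233599735
```

View pics/ov9.png

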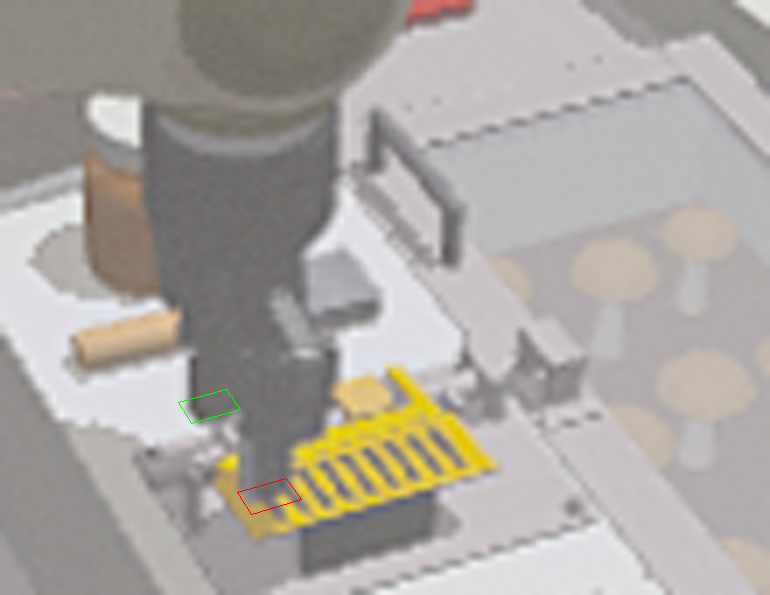

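```bash
for i in 1; do python3 -m pendant '[47,0,0,0.08,0,0,0, 47,0,0,0,0,0,0]'; python3 -m pendant '[47,0,0,0.06,0,0,0, 47,0,0,0,0,0,0]'; python3 -m pendant '[47,0,0,0,0,0,0]'; done|grep -v rot;  python3 ov.py ov10 0.042
```

```text
time_s: 6.15
position: [0.5104, -0.0185, 0.1453]
ft_force: [-0.3, -4.9, 8.7]
grip_width: 0.0471
time_s: 6.35
position: [0.5105, -0.0188, 0.1437]
ft_force: [-5.3, -4.7, 17.1]
grip_width: 0.047
time_s: 6.45
position: [0.5105, -0.0188, 0.1437]
ft_force: [-4.7, -5.6, 17.4]
grip_width: 0.047
6.5 [ 0.5106 -0.0187  0.1438] [-4.2 -5.4 17.1] 0.04659862844873386
```

View pics/ov10.png

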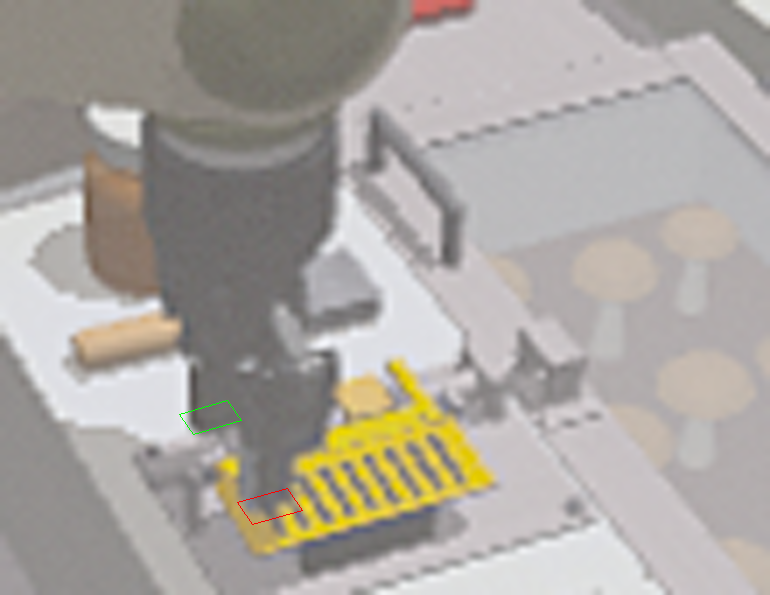

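```bash
python3 -m pendant '[47,-0.1,0,0,0,0,0, 47,-0.1,0,0,0,0,0, 47,0,0,0,0,0,0]'|grep -v rot; python3 -m pendant '[47,-0.06,0,0,0,0,0, 47,-0.06,0,0,0,0,0, 47,0,0,0,0,0,0]'|grep -v rot;python3 ov.py ov11 0.042
```

```text
time_s: 6.8
position: [0.5188, -0.0189, 0.1437]
ft_force: [-12.1, -0.6, 22.4]
grip_width: 0.0468
time_s: 7.1
position: [0.5235, -0.0194, 0.1437]
ft_force: [-17.6, 0.7, 25.4]
grip_width: 0.047
7.15 [ 0.5235 -0.0194  0.1437] [-17.1   0.3  24.3] 0.04721672500422878
```

View pics/ov11.png

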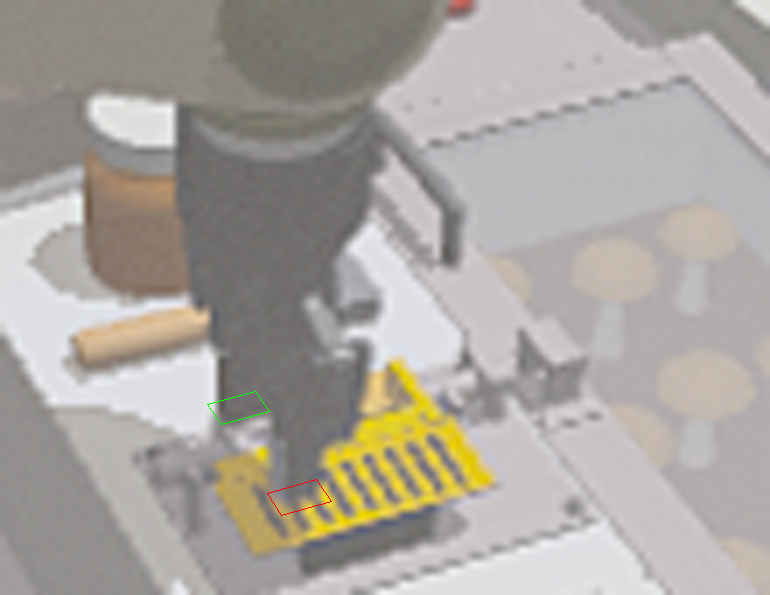

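```bash
python3 -m pendant '[47,0,0,-0.02,0,0,0, 47,0,0,0,0,0,0]'|grep -v rot; python3 -m pendant '[47,-0.1,0,0,0,0,0, 47,-0.1,0,0,0,0,0, 47,0,0,0,0,0,0]'|grep -v rot
```

```text
time_s: 7.35
position: [0.5234, -0.0193, 0.144]
ft_force: [-15.0, 0.7, 20.7]
grip_width: 0.0472
time_s: 7.65
position: [0.5335, -0.0206, 0.1441]
ft_force: [-15.2, 0.5, 20.2]
grip_width: 0.0472
```

```bash
python3 -m pendant '[47,-0.1,0,0,0,0,0, 47,-0.1,0,0,0,0,0, 47,-0.1,0,0,0,0,0, 47,0,0,0,0,0,0]'|grep -v rot;python3 ov.py ov12 0.044
```

```text
time_s: 8.05
position: [0.5484, -0.0225, 0.1442]
ft_force: [-16.0, 0.1, 20.3]
grip_width: 0.0468
8.1 [ 0.5484 -0.0225  0.1443] [-15.1   1.6  19.3] 0.047009978806203924
```

View pics/ov12.png

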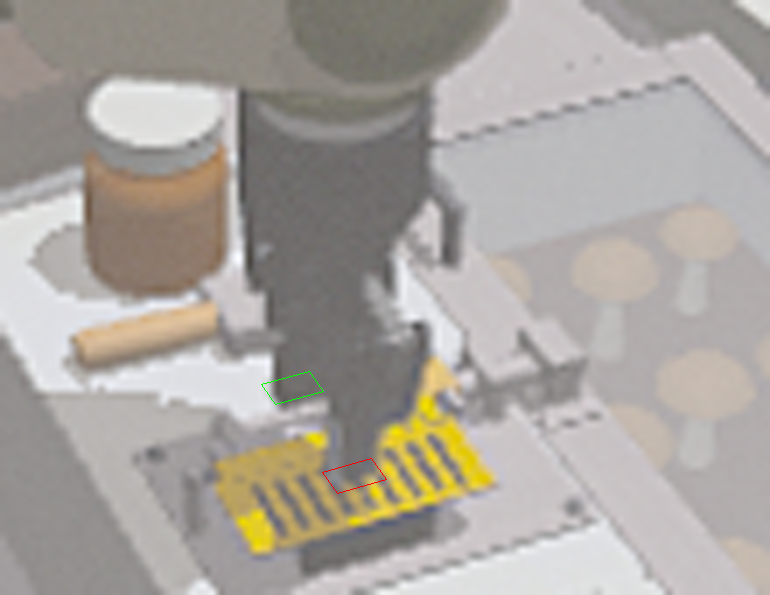

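```bash
python3 -m pendant '[47,-0.1,0,0,0,0,0, 47,0,0,0,0,0,0]'|grep -v rot;python3 -m pendant '[47,-0.07,0,0,0,0,0, 47,0,0,0,0,0,0]'|grep -v rot; python3 -m pendant '[47,-0.04,0,0,0,0,0, 47,0,0,0,0,0,0]'|grep -v rot; python3 ov.py ov13 0.044
```

```text
time_s: 8.3
position: [0.5533, -0.0232, 0.1443]
ft_force: [-14.7, 0.9, 19.1]
grip_width: 0.0471
time_s: 8.5
position: [0.5531, -0.0231, 0.1443]
ft_force: [-33.5, 1.4, 28.8]
grip_width: 0.0472
time_s: 8.7
position: [0.553, -0.0231, 0.1443]
ft_force: [-43.2, 0.6, 34.9]
grip_width: 0.0471
8.75 [ 0.553  -0.0231  0.1443] [-43.    1.5  34.3] 0.0469925014298023
```

View pics/ov13.png

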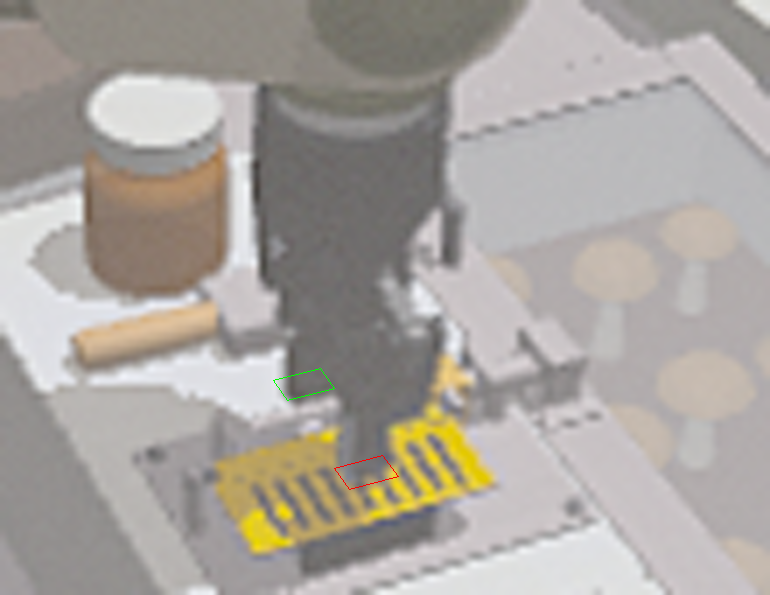

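```bash
python3 -m pendant '[47,0.08,0,0,0,0,0, 47,0,0,0,0,0,0]'|grep -v rot;python3 -m pendant '[47,0,0,-0.1,0,0,0, 47,0,0,-0.1,0,0,0, 47,0,0,-0.1,0,0,0, 47,0,0,-0.1,0,0,0, 47,0,0,0,0,0,0, 47,0,0,0,0,0,0]'|grep -v rot;python3 ov.py ov14 0.044
```

```text
time_s: 8.95
position: [0.5533, -0.0232, 0.1443]
ft_force: [-21.0, 1.3, 22.5]
grip_width: 0.0469
time_s: 9.55
position: [0.5534, -0.0228, 0.1609]
ft_force: [-12.1, 0.6, -1.7]
grip_width: 0.0469
9.6 [ 0.5534 -0.0228  0.1609] [-12.    0.   -1.3] 0.047178057029508995
```

View pics/ov14.png

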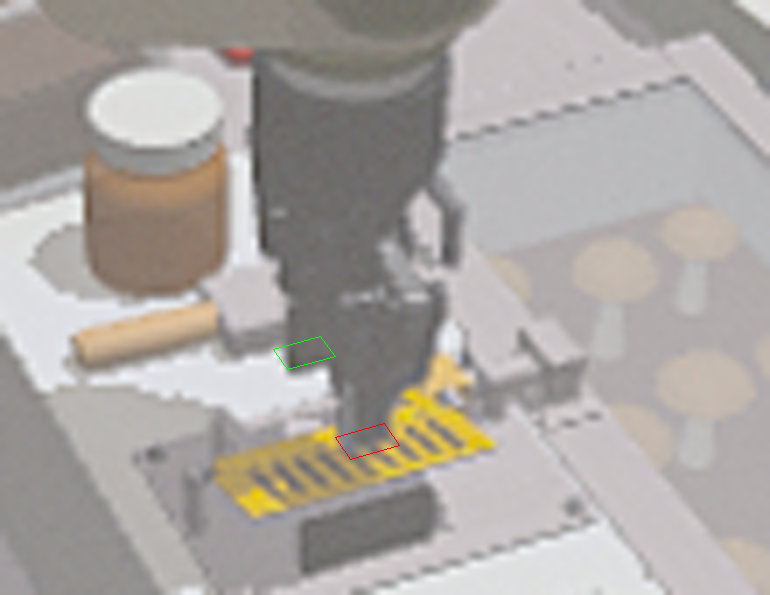

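```bash
python3 -m pendant '[47,0.1,0,0,0,0,0, 47,0.15,0,-0.05,0,0,0, 47,0.1,0,-0.1,0,0,0, 47,0,0,-0.4,0,0,0, 47,0,0,-0.7,0,0,0, 47,0,0,-0.8,0,0,0, 47,0,0,-0.8,0,0,0, 47,0.8,0,-0.2,0,0,0, 47,0.8,0,0,0,0,0, 47,0.8,0,0,0,0,0, 47,0,0,0,0,0,0, 47,0,0,0,0,0,0]'|grep -v rot
python3 - <<'E'
from rig import *
import cv2,numpy as np
for n in("side","top"):
    d=get_image(n);np.savez(f"{n}9.npz",**d)
    x0,y0,w,h=dict(top=(195,85,165,150),side=(250,130,110,85))[n];k=dict(top=4,side=7)[n]
    f=(255*(d["frame"][:,:,::-1]/255)**.6).astype(np.uint8)
    cv2.imwrite(f"pics/{n}9.png",cv2.resize(f[y0:y0+h,x0:x0+w],None,fx=k,fy=k,interpolation=cv2.INTER_CUBIC))
E
```

```text
time_s: 10.8
position: [0.4203, -0.0055, 0.3162]
ft_force: [0.3, -0.7, 0.6]
grip_width: 0.0468
```

View pics/side9.png

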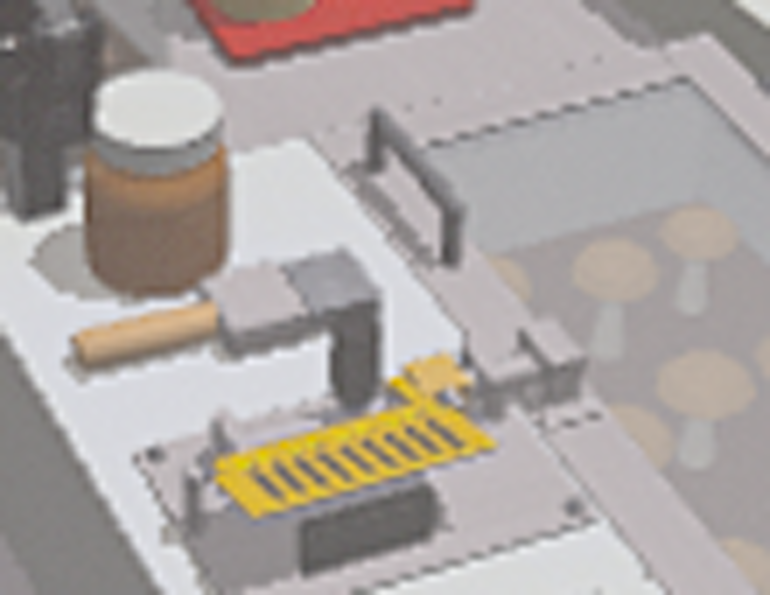

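View pics/top9.png

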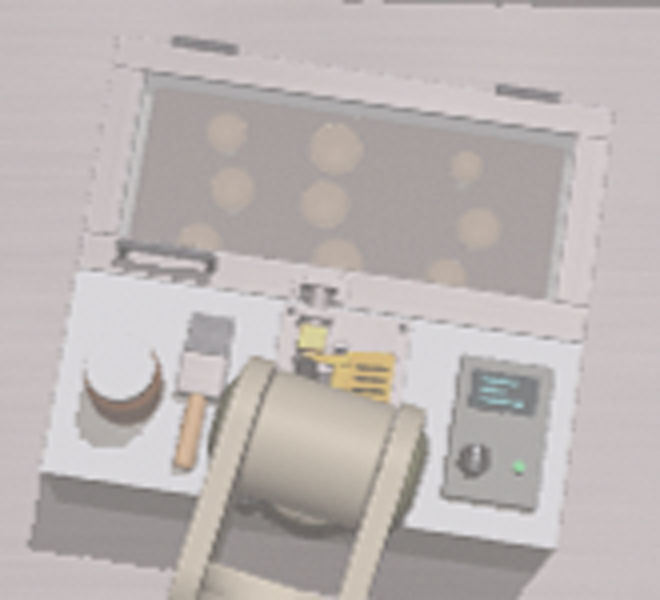

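```bash
python3 - <<'E'
from geo import *
K,rv,t=cam("side");Rc=cv2.Rodrigues(rv)[0];p=np.load("p.npy");a=p[2];R=np.array([[np.cos(a),-np.sin(a)],[np.sin(a),np.cos(a)]])
for tag in"09":
    d=np.load(f"side{tag}.npz");F=d["frame"].astype(int);v,u=np.nonzero((F.max(2)<75)&(d["depth"]>0));z=d["depth"][v,u]
    X=(np.linalg.inv(K)@np.c_[u,v,np.ones(len(u))].T*z).T;W=(X-t.ravel())@Rc;C=np.c_[(W[:,:2]-p[:2])@R,W[:,2]-.15]
    k=C[(abs(C[:,0]+.11)<.05)&(abs(C[:,1]-.01)<.02)&(C[:,2]>.04)&(C[:,2]<.066)]
    F2=(F[...,0]>180)&(F[...,2]<90)&(F[...,1]>120);v,u=np.nonzero(F2);z=d["depth"][v,u];X=(np.linalg.inv(K)@np.c_[u,v,np.ones(len(u))].T*z).T;W=(X-t.ravel())@Rc;C=np.c_[(W[:,:2]-p[:2])@R,W[:,2]-.15]
    y=C[(abs(C[:,0]+.11)<.06)&(C[:,1]<-.02)&(C[:,1]>-.08)&(C[:,2]>.02)&(C[:,2]<.07)]
    print(tag,len(k),k.mean(0).round(4),np.median(k,0).round(4),"plate slope",np.polyfit(y[:,1],y[:,2],1).round(3))
f=[np.load(f"top{i}.npz")["frame"].astype(int) for i in"09"]
# table item motion: mean difference by box
for n,(u,v,w,h) in dict(jar=(212,165,28,35),brush=(236,160,20,45),tub=(80,135,85,105),dishes=(126,235,30,30),tray=(385,150,60,85),snips=(372,240,35,50),panel=(305,170,30,45)).items():
    print(n,abs(f[0]-f[1])[v:v+h,u:u+w].mean().round(1))
E
```

```text
0 50 [-0.1312  0.0046  0.0556] [-0.1318  0.0032  0.0572] plate slope [-0.291  0.032]
9 52 [-0.0968  0.0054  0.0547] [-0.0973  0.0032  0.0554] plate slope [-0.304  0.031]
jar 1.1
brush 14.1
tub 1.2
dishes 1.1
tray 1.1
snips 1.0
panel 1.1
```

```bash
python3 - <<'E'
from geo import *
from scipy.optimize import minimize_scalar
p=np.load("p.npy")
g=[cv2.cvtColor(np.load(f"side{i}.npz")["frame"],cv2.COLOR_RGB2GRAY).astype(np.float32) for i in"09"]
def pts(s,x0,h,n=4):
    return proj("side",cw(p,[x0+s,.0105,h]))[0]
# warp: shift in px for travel s around given height
for nm,x0,h in(("knob",-.129,.2),("collar",-.095,.175)):
    c=pts(0,x0,h);best=[]
    for s in np.arange(.028,.044,.001):
        d=pts(s,x0,h)-c
        hw,hh=(7,9) if nm=="knob" else (5,3)
        A=cv2.getRectSubPix(g[0],(2*hw+1,2*hh+1),tuple(map(float,c)));B=cv2.getRectSubPix(g[1],(2*hw+1,2*hh+1),tuple(map(float,c+d)))
        m=A<90 if nm=="knob" else A>0
        best.append((round(float(abs(A-B)[m].mean()),1),round(s,3)))
    print(nm,c.round(1),sorted(best)[:6])
E
```

```text
knob [289.3 183.4] [(14.5, np.float64(0.034)), (14.8, np.float64(0.035)), (17.1, np.float64(0.033)), (17.8, np.float64(0.036)), (20.1, np.float64(0.032)), (21.6, np.float64(0.037))]
collar [299.6 187. ] [(19.0, np.float64(0.036)), (19.6, np.float64(0.037)), (20.6, np.float64(0.035)), (20.8, np.float64(0.034)), (20.9, np.float64(0.038)), (20.9, np.float64(0.039))]
```

```bash
python3 -m pendant '[47,0.8,0,-0.3,0,0,0, 47,0.8,0,-0.3,0,0,0, 47,0,0.9,0,0,0,0, 47,0,0.9,0,0,0,0, 47,0,0.9,0,0,0,0, 47,0,0.9,0,0,0,0, 47,0,0.9,0,0,0,0, 47,0,0.9,0,0,0,0, 47,0,0.9,0,0,0,0, 47,0,0,0,0,0,0]'|grep -v rot
python3 - <<'E'
from rig import *
import cv2,numpy as np
from geo import *
for n in("side","top"):
    d=get_image(n);np.savez(f"{n}10.npz",**d)
    x0,y0,w,h=dict(top=(235,140,90,75),side=(270,140,90,75))[n];k=8
    f=[(255*(q[:,:,::-1]/255)**.6).astype(np.uint8)[y0:y0+h,x0:x0+w] for q in(np.load(n+"0.npz")["frame"],d["frame"])]
    cv2.imwrite(f"pics/{n}10.png",cv2.resize(np.hstack(f),None,fx=4.4,fy=4.4,interpolation=cv2.INTER_CUBIC))
E
```

```text
time_s: 11.9
position: [0.3832, 0.3213, 0.3433]
ft_force: [-0.4, -0.5, -0.1]
grip_width: 0.0471
```

View pics/side10.png

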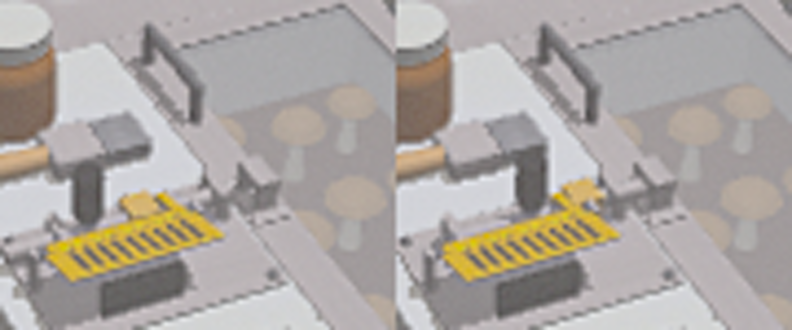

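View pics/top10.png

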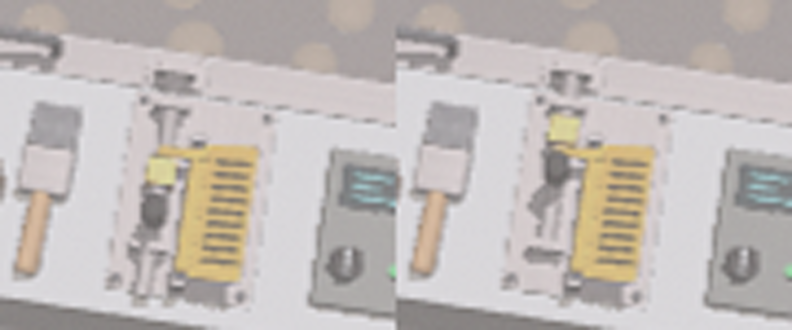

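```bash
python3 - <<'E'
from geo import *
from scipy.optimize import minimize
p=np.load("p.npy")
A=np.load("top0.npz")["frame"].astype(np.float32);B=np.load("top10.npz")["frame"].astype(np.float32)
def cen(F,c):
    P=cv2.getRectSubPix(F.astype(np.float32)[...,1]-F[...,2],(13,13),tuple(map(float,c)));R=cv2.getRectSubPix(F[...,1].copy(),(13,13),tuple(map(float,c)))
    w=np.clip(P-20,0,None)*(R>165);v,u=np.mgrid[-6:7,-6:7];return np.round(P[2:11:2,2:11:2]),np.r_[(w*u).sum(),(w*v).sum()]/w.sum()+c
a0=np.array([235+162/4.4,140+171/4.4]);b0=np.array([235+167/4.4,140+129/4.4])
_,a=cen(A,a0);_,b=cen(B,b0)
print(a,b,[ray("top",b,.178)-ray("top",a,.178),np.linalg.norm(ray("top",b,.178)-ray("top",a,.178))])
# template matching of collar with knob, subpixel
ga,gb=A,B
def T(c,F,s):return cv2.getRectSubPix(F,s,tuple(map(float,c)))
d0=b-a
for nm,c,s in(("collar",a,(7,5)),("knob",np.array([235+154/4.4,140+211/4.4]),(7,7))):
    r=minimize(lambda d:((T(c,ga,s)-T(c+d,gb,s))**2).mean(),d0,method="Nelder-Mead");z=.178 if nm=="collar" else .21
    print(nm,r.x,r.fun,np.linalg.norm(ray("top",c+r.x,z)-ray("top",c,z)))
# ruler: deck front-left/right corners known 460 mm
print(np.linalg.norm(ray("top",(205.1,202.9),.15)-ray("top",(333.6,221.6),.15)))
E
```

```text
[271.37253645 178.2592354 ] [272.70180954 168.69383127] [array([ 0.03478384, -0.0040845 ,  0.        ]), np.float64(0.03502282943289409)]
collar [ 1.2728368  -9.20906953] 122.7798843383789 0.03371022178336288
knob [ 1.66147447 -9.52651869] 212.5057373046875 0.03414900807774
0.45709035867403347
```

```bash
python3 - <<'E'
from rig import *
s=observe();print(s["time_s"],s["ft_force"].round(1),abs(s["qvel"]).max().round(2));print(close_job())
E
```

```text
12.0 [ 0.4 -0.2  0.7] 2.15
the job is handed in; nothing more can be done
None
```

The bolt is pushed home against a hard stop, the catch has sprung back up behind the collar, and the hand is clear. I handed the job in at 12.0 s, and no verdict was given.

- **Catch:** I pressed it down with the right fingertip until the force rose sharply, from 9 to 17 N. I kept 17–35 N on it for the whole push.
- **Bolt:** The left fingertip pushed the knob until it stopped dead. The tip did not advance while the force along the push rose from 15 to 43 N at the wrist.
- **Release:** I let the catch up first, then backed off the knob and lifted away.

**Last checks**
- Both cameras show the collar past the catch's nose. The plate's slope is back at its rest value (0.30, against 0.29 at the start).
- The lid is shut. The jar, tub, dishes, tray and snips show no change in the top view. The arm covered part of the brush in the view I compared, but the later clear views show it in place. I did not compare the sprayer.
- The wrist force reads about zero.

**What disagreed**
- **Bolt travel:** the cameras gave 34–35 mm (one collar match gave 36), against the nominal 36 mm. Their scale reads about 1–2 % short and pixel error is about 1 mm, so I relied on the hard stop as proof the bolt is home.
- **Fingertip height:** the tips sat about 40 mm farther back than the reported TCP. I found contact by force and by eye instead.

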